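Find the socket that fits the clamp nut

ROBOT

A 6-joint arm with a two-finger parallel gripper is mounted at the origin on the work surface. World frame = base frame: x ahead of the robot, y to its left, z up, the work surface at z = 0. Lengths are in m, angles in rad, forces in N, time in s.
With the tool pointing down it reaches from about 0.35 to 0.925 m from the base axis. Payload 6.4 kg.
Tool frame: the origin (TCP) lies at the very end of the fingers, on their centre line; the grasp point (between the pads) lies 19 mm behind it; z points along the fingers, y is the direction in which the jaws open and shut (so a half turn about z gives the same grasp; the last joint's range is limited). The gripper opens to 94 mm and grips with 3 to 60 N. Pads are 16 mm wide; open, the fingers measure 119 mm over their backs; the gripper's body (75 mm by 177 mm) begins 78 mm behind the grasp point.
Start: joints at [1.161, 0.245, 1.558, -0, 1.339, -0.174], TCP at [0.152, 0.632, 0.205] pointing down, gripper open.
Joint ranges: [-3.13, 3.13], [-1.02, 2.26], [0.13, 2.54], [-0.95, 4.09], [0.21, 2.88], [-2.74, 2.74]. Speed limits (rad/s): [2.57, 2.57, 3.14, 3.14, 3.14, 3.14].

INTERFACE

Orientations are given as [roll, pitch, yaw] about the fixed x, y, z axes, in that order (R = Rz(yaw) Ry(pitch) Rx(roll)).
In Python, from station import monitor, capture, workorder gives the robot as it stands.
- The arm moves only by the tool apply_moves, never from a script. Its argument "increments" is a list of rows, each a list of 7 numbers: the finger opening in m, from 0 to 0.094, then the shift along the tool's x, y, z in m, then the turn, a rotation vector about the tool's x, y, z in rad. In form: [[claw, dx, dy, dz, ax, ay, az], ...]. A call has 1 to 8 rows; each row shifts and turns the pose as measured when the row begins, along the tool's axes as they then stand; what a row does not reach is not made up. A row lasts 1/8 s, in which the tool goes at most 62.5 mm and 10.7 degrees, less where a joint would pass 70% of its speed; a pose out of reach is approached as far as the arm can. A call with a gripper value outside its range is refused whole. The fingers move at their own pace and stop on an object; "newtons" is the grip in N (left out, the last holds). Time passes only in rows, so rows that do not move let the fingers close. It gives the time, the measured TCP pose, the force and the opening at its end, in the units of the state.
- monitor.state(): the state, without advancing time (a new reading comes with each control period).
- capture(name): name is "side" or "top"; returns a dict with "frame" (384x512x3 uint8, blue, green, red), "fovy" (degrees; the focal length in pixels is half the picture's height over the tangent of half this angle, whatever the lens; pixels are square), "cx", "cy" (the principal point, pixels), "dist_coeffs" ([k1, k2, p1, p2, k3] as OpenCV has them; the pictures are not rectified), "view" (4x4, takes a point from world to camera coordinates). Camera axes: x right, y down, z forward; pixel columns grow to the right and rows downward; lengths in m; the calibration is good to about 2 mm. A picture is of the moment at which its call begins. There is no depth.
- workorder.job_done(): hands the job in, once; it reports no verdict.
The state is a dict: "t": time; "joint_positions": joint angles; "qvel": joint speeds; "joint_efforts": joint torques, N m; "tcp_pos": TCP position; "orientation": TCP orientation; "wrist_force": force on the tool from outside, world axes, zero at the start; "ft_torque": the same for the moment, N m; "gripper_width": finger opening in m.
Only numpy, scipy, OpenCV 4.12 (cv2) and the standard library are available. Lean on these libraries where they do the work, as an engineer would, in place of code of your own. Each camera call takes 0.05 s, during which the arm holds its last target.

TASK

Get the strap clamp on the welding fixture ready to be tightened: first slide the blue strap forward under its nut as far as its slot lets it go, so that its nose covers the edge of the steel tee workpiece. Then try the sockets from the tray on the clamp nut until you find the one that drops right down over the nut's hex, standing any that does not fit back upright in the tray. Finish while still holding the right socket by its adapter, upright and fully seated on the nut: do not let go; and leave the spray can, the wire brush and the spare adapter where they are.

Things in the scene. Friction and masses are not known exactly. Their poses are not given: they have to be found in the camera images.
- fixture: grey fixture plate 300 x 170 x 20 mm, fixed on the bench, carrying stud, strap and workpiece. Origin: on the stud axis at bench level; x towards the workpiece, z up. The workpiece is a steel tee, foot 12 mm thick from x = 60 to 160 mm, its web to 77 mm above the bench at x = 113 to 123 mm
- strap_heel (a point): grip point on the clamp strap, a level blue bar 160 x 44 x 24 mm with a long slot, its top 56 mm above the bench. Point: on its middle line, half-way through (44 mm above the bench), 18 mm ahead of its heel end. x along the bar to its nose, the only way it slides; y across its 44 mm width; z up. The heel's sides are free for fingers
- strap (a joint): how far the strap has been slid forward, in m: 0 = drawn fully back, 0.05 = fully forward, the end of its slot against the stud. It slides stiffly (about 4 N) and stays where it is left
- nut_hex (a point): yellow clamp nut on its upright stud. Point: on the stud axis, on top of the nut's round collar (34 mm across), 60 mm above the bench: a seated socket's mouth rests here. Above it the hex, 24 mm across flats, 20 mm high, chamfered; the 16 mm stud ends 32 mm above the point. z up; x passes square through two flats (every 60 deg). The nut turns by hand (0.06 N m) and does not climb
- socket_a_mid (a point): one of three look-alike sockets, standing mouth down, 92 mm high, 0.32 kg: black, round, 36 mm in diameter to 36 mm up; neck 28 mm; from 62 to 92 mm up a bright hex adapter 30 mm across flats, fixed in it: grip two flats, 31 mm above this point. Point: on the axis, 46 mm above the mouth. z up; x passes square through two flats of adapter and bore alike (every 60 deg). Hex bore in the mouth: see tray
- socket_b_mid (a point): one of three look-alike sockets, standing mouth down, 92 mm high, 0.32 kg: black, round, 36 mm in diameter to 36 mm up; neck 28 mm; from 62 to 92 mm up a bright hex adapter 30 mm across flats, fixed in it: grip two flats, 31 mm above this point. Point: on the axis, 46 mm above the mouth. z up; x passes square through two flats of adapter and bore alike (every 60 deg). Hex bore in the mouth: see tray
- socket_c_mid (a point): one of three look-alike sockets, standing mouth down, 92 mm high, 0.32 kg: black, round, 36 mm in diameter to 36 mm up; neck 28 mm; from 62 to 92 mm up a bright hex adapter 30 mm across flats, fixed in it: grip two flats, 31 mm above this point. Point: on the axis, 46 mm above the mouth. z up; x passes square through two flats of adapter and bore alike (every 60 deg). Hex bore in the mouth: see tray
- tray: flat steel tray, fixed, 250 x 100 mm, floor 3 mm thick, rim 14 mm high, walls 3 mm. Origin: centre of its underside, on the bench; x along the 250 mm side, z up. The sockets stand in a row along it. Their hex bores are 36 mm deep and 20, 22 and 25.5 mm across flats, one each; nothing outside tells which is which, only trying
- spray_can: bystander: anti-spatter spray can, upright, 60 mm in diameter, 170 mm high, origin at the centre of its base
- wire_brush: bystander: wire brush lying along its x axis, 240 mm long, 42 mm wide, 20 mm high, origin under its middle
- spare_adapter: bystander: spare drive adapter, steel hex 30 mm across flats and 30 mm high with a square peg to 46 mm, standing up, origin at the centre of its base
Mind the look-alikes: they are no part of the job. What is shaped like the part that bears socket_c_mid but turquoise is not meant. What is shaped like the part that bears socket_a_mid but brown or pink is not meant.

How it is judged:
By the outcome, as a careful person would: the job done as asked, in the order asked, and still so for the second after the job is handed in, while the arm keeps its last pose, push and grip.
It also fails if it takes over 72 s, if anything falls off the work surface, if the arm or the gripper's body presses on something with over 40 N, if the wrist force passes 120 N, or if a joint passes its speed limit or range.

## Working session

There is one attempt and no reset: what is moved stays moved. The work goes in short steps, Python scripts to look and compute and a tool call to move; the robot and the scene stay as the last step left them, time stands still between calls to the robot, and variables do not carry over. Pictures are saved under pics/ and viewed, and the job is handed in when it is done.

Besides the shell and the picture viewer there is one more tool, called by a JSON object that holds its "method" and its "body". apply_moves: Moves the arm, as the interface text tells. Its arguments: {"type":"object","properties":{"increments":{"type":"array","items":{"type":"array","items":{"type":"number"}}},"newtons":{"type":"number"}},"required":["increments"]}

```bash
mkdir -p pics; ls; cat > h.py <<'E'
import numpy as np, cv2, json
from station import monitor, capture, workorder
def cam(n):
    c=capture(n); return c
def K(c):
    h=c["frame"].shape[0]; f=h/2/np.tan(np.radians(c["fovy"])/2)
    return np.array([[f,0,c["cx"]],[0,f,c["cy"]],[0,0,1.]])
def ray(c,uv):
    V=np.array(c["view"]); p=cv2.undistortPoints(np.array(uv,float).reshape(-1,1,2),K(c),np.array(c["dist_coeffs"],float)).reshape(-1,2)
    d=np.c_[p,np.ones(len(p))]@V[:3,:3]; o=-V[:3,:3].T@V[:3,3]
    return o,d/np.linalg.norm(d,axis=1,keepdims=True)
def onz(c,uv,z):
    o,d=ray(c,uv); return o+d*((z-o[2])/d[:,2])[:,None]
def tri(c1,u1,c2,u2):
    o1,d1=ray(c1,[u1]);o2,d2=ray(c2,[u2]);d1=d1[0];d2=d2[0]
    A=np.c_[d1,-d2]; s=np.linalg.lstsq(A,o2-o1,rcond=None)[0]
    a=o1+s[0]*d1;b=o2+s[1]*d2
    return (a+b)/2,np.linalg.norm(a-b)
def proj(c,P):
    V=np.array(c["view"]); r,_=cv2.Rodrigues(V[:3,:3])
    return cv2.projectPoints(np.array(P,float).reshape(-1,1,3),r,V[:3,3],K(c),np.array(c["dist_coeffs"],float))[0].reshape(-1,2)
E
python3 - <<'E'
from h import *
import pickle
for n in("side","top"):
    c=capture(n); pickle.dump(c,open(f"{n}0.pkl","wb")); cv2.imwrite(f"pics/{n}0.png",c["frame"])
    V=np.array(c["view"]);print(n,c["fovy"],c["cx"],c["cy"],c["dist_coeffs"],(-V[:3,:3].T@V[:3,3]).round(3),V[2,:3].round(3))
print(monitor.state())
E
```

```text
pics
side 44.70159874633607 259.4145992008859 192.06575380936366 [-0.09866569  0.          0.          0.          0.        ] [ 0.007 -0.687  0.727] [ 0.495  0.637 -0.59 ]
top 53.24906354378797 251.83179700639627 192.38444185034993 [0.00320234 0.         0.         0.         0.        ] [0.403 0.031 1.197] [ 0.126 -0.017 -0.992]
{'t': 0.1, 'joint_positions': array([ 1.16088022e+00,  2.45719925e-01,  1.55887512e+00, -1.85438434e-05,
        1.33871769e+00, -1.74104140e-01]), 'qvel': array([-0.00197503,  0.00038489, -0.00350489, -0.00089381, -0.00106002,
       -0.00209258]), 'joint_efforts': array([ 1.15919920e-03, -4.16904294e+01, -3.15533173e+01,  6.87630451e-02,
        3.09431786e-02, -5.38020709e-05]), 'tcp_pos': array([0.1516442 , 0.6315072 , 0.20448025]), 'orientation': array([-3.13989546e+00, -2.80194614e-04,  2.90578473e+00]), 'wrist_force': array([ 1.13192251, -0.88411069, -0.47704695]), 'ft_torque': array([0.00664924, 0.03237331, 0.00999867]), 'gripper_width': 0.09374522541665233}
```

View pics/side0.png

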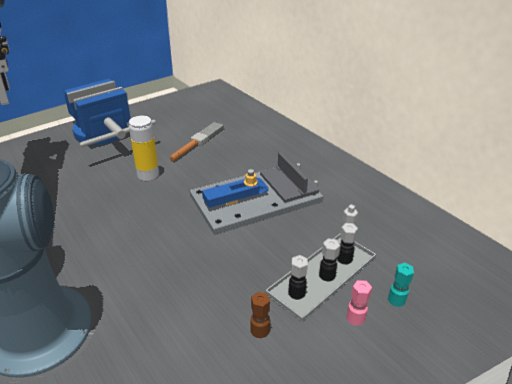

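View pics/top0.png

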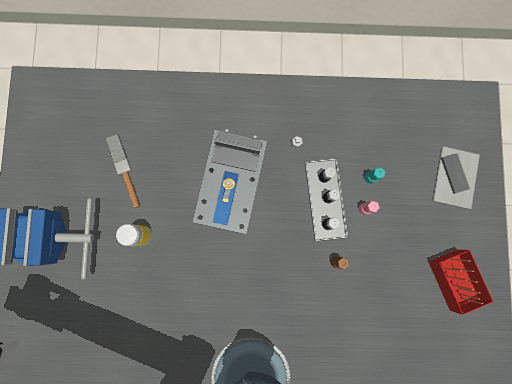

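The side view shows the strap at about (235,192), the yellow nut at (250,178), and black sockets in the tray at (298,278), (329,260) and (347,245). In the top view the strap is at (226,197), the nut at (229,184), and the black sockets at (326,174), (329,196) and (330,223). The spare adapter is at (297,141). The brown (341,262), pink (369,208) and turquoise (375,175) ones stand outside the tray, so they are decoys. I'll enlarge to confirm.

```bash
python3 - <<'E'
import cv2
s=cv2.imread("pics/side0.png");t=cv2.imread("pics/top0.png")
cv2.imwrite("pics/side0c.png",cv2.resize(s[140:340,180:430],None,fx=3,fy=3,interpolation=cv2.INTER_CUBIC)[:600,:800])
cv2.imwrite("pics/top0c.png",cv2.resize(t[120:270,185:385],None,fx=4,fy=4,interpolation=cv2.INTER_CUBIC))
E
```

```text
(no output)
```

View pics/side0c.png

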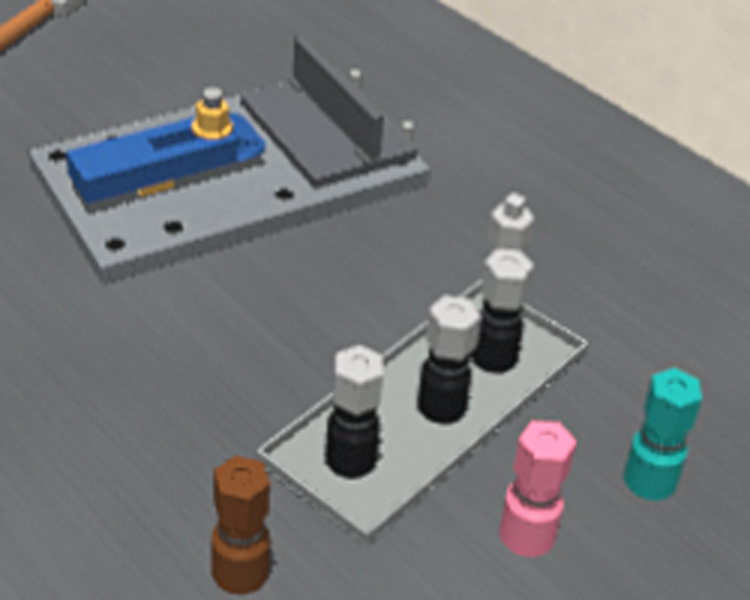

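View pics/top0c.png

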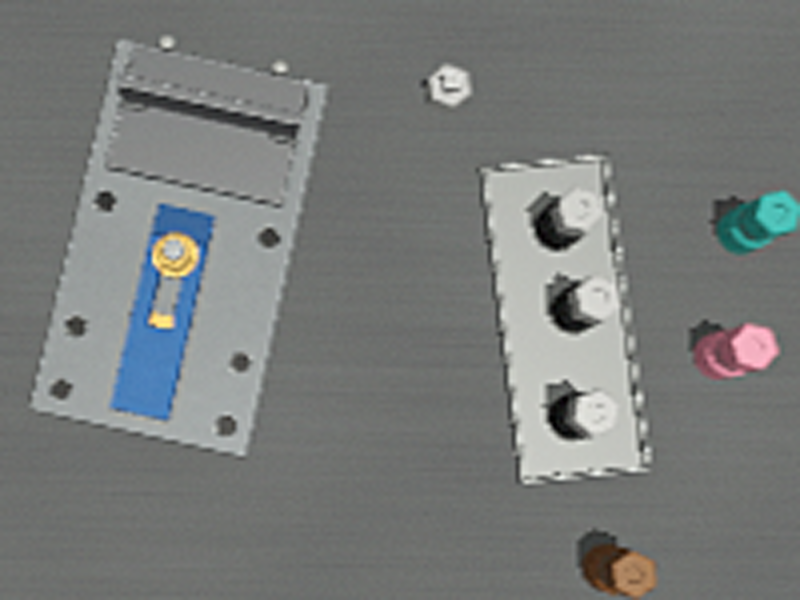

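```bash
cat > m1.py <<'E'
from h import *
import pickle
T=pickle.load(open("top0.pkl","rb"));S=pickle.load(open("side0.pkl","rb"))
def blobs(c,lo,hi,roi,mina=8):
    hsv=cv2.cvtColor(c["frame"],cv2.COLOR_BGR2HSV); m=cv2.inRange(hsv,np.array(lo),np.array(hi))
    k=np.zeros_like(m);x0,y0,x1,y1=roi;k[y0:y1,x0:x1]=m[y0:y1,x0:x1]
    n,l,st,ce=cv2.connectedComponentsWithStats(k)
    return [(st[i],ce[i].round(2),l==i) for i in range(1,n) if st[i][4]>=mina]
if __name__=="__main__":
    for nm,c,roi in(("T",T,(190,120,385,270)),("S",S,(180,140,420,345))):
        for name,lo,hi in(("blue",(105,120,60),(125,255,255)),("yel",(15,120,120),(35,255,255)),("white",(0,0,200),(180,40,255)),("black",(0,0,0),(180,255,25))):
            for b in blobs(c,lo,hi,roi): print(nm,name,b[0],b[1])
    b=max(blobs(T,(105,120,60),(125,255,255),(190,120,260,270)),key=lambda b:b[0][4])
    r=cv2.minAreaRect(np.argwhere(b[2])[:,::-1].astype(np.float32)); print(r)
    print(onz(T,cv2.boxPoints(r),0.056).round(4))
E
python3 m1.py
```

```text
T blue [213 171  25  54 546] [224.71 201.01]
T yel [224 178  10  11  53] [228.62 183.72]
T yel [223 198   5   4  14] [224.86 199.79]
T white [293 137   9   9  48] [296.96 140.83]
T white [325 167  11  10  65] [329.82 171.94]
T white [330 189  10  11  69] [334.19 194.2 ]
T white [320 193  10  12  16] [322.88 199.81]
T white [341 210   4  28  31] [342.26 224.65]
T white [313 212   3   7   8] [313.88 215.  ]
T white [313 215  28  24 199] [322.28 230.83]
T white [329 218  11  10  80] [333.85 222.59]
T black [319 173   6   9  22] [320.91 177.14]
T black [323 194   8   8  23] [325.43 197.96]
T black [322 219   7  10  27] [324.56 223.89]
S blue [202 178  66  30 987] [231.48 192.12]
S yel [244 174  13  12 119] [250.14 180.03]
S yel [226 201  12   4  19] [231.37 202.58]
S white [ 328  140   92   54 2491] [389.16 157.8 ]
S white [349 205   5   3  12] [351.17 206.08]
S white [345 209  12   7  36] [350.39 212.53]
S white [343 224  14   9  84] [349.33 227.7 ]
S white [324 239  15  10 102] [331.25 243.67]
S white [292 256  15  11 119] [299.08 261.08]
S black [342 242  11   4  21] [346.76 244.19]
S black [337 251  16  12  95] [345.24 257.28]
S black [324 259  11   4  18] [328.72 260.78]
S black [320 266  15  14 108] [326.96 273.94]
S black [292 276  13   5  25] [297.52 278.44]
S black [289 284  17  15 120] [296.74 291.73]
((225.39883422851562, 197.54518127441406), (14.405370712280273, 52.30257797241211), 12.804265975952148)
[[0.4576 0.1258 0.056 ]
 [0.6122 0.0964 0.056 ]
 [0.6036 0.0538 0.056 ]
 [0.4492 0.0838 0.056 ]]
```

```bash
cat > m2.py <<'E'
from m1 import *
for nm,u1,u2 in (("far",(329.82,171.94),(349.33,227.7)),("mid",(334.19,194.2),(331.25,243.67)),("near",(333.85,222.59),(299.08,261.08)),("stud",(228.5,182.5),(250.7,171.5)),("spare",(296.96,140.83),(351.17,206.))):
    p,e=tri(T,u1,S,u2); print(nm,p.round(4),e.round(4), onz(T,[u1],p[2]).round(4)[0][:2])
# fixture plate corners in top crop
q=np.array([[118,42],[328,86],[245,456],[32,407]])/4+[185,120]
P=onz(T,q-0.375,0.020);print(P.round(4)); print([np.degrees(np.arctan2(*(P[a]-P[b])[[1,0]])).round(2) for a,b in((0,3),(1,2))],np.linalg.norm(P[0]-P[3]).round(4),np.linalg.norm(P[0]-P[1]).round(4))
q=np.array([[482,170],[607,157],[650,467],[524,482]])/4+[185,120]
P=onz(T,q-0.375,0.014);print(P.round(4),P.mean(0)); print([np.degrees(np.arctan2(*(P[a]-P[b])[[1,0]])).round(2) for a,b in((0,3),(1,2))],np.linalg.norm(P[0]-P[3]).round(4),np.linalg.norm(P[0]-P[1]).round(4))
def up(c,x,y,w,h,f,n):
    im=cv2.resize(c["frame"][y:y+h,x:x+w],None,fx=f,fy=f,interpolation=cv2.INTER_CUBIC); return im
a=[up(T,318,160,26,24,10,0),up(T,322,184,26,24,10,0),up(T,322,211,26,24,10,0)]
b=[up(S,336,216,26,24,10,0),up(S,318,232,26,24,10,0),up(S,286,249,26,24,10,0)]
cv2.imwrite("pics/soc.png",np.vstack([np.hstack(a),np.hstack(b)]))
cv2.imwrite("pics/nut.png",np.hstack([up(T,210,165,38,40,10,0),up(S,232,160,38,40,10,0)]))
E
python3 m2.py
```

```text
far [ 0.6102 -0.2161  0.0951] 0.0029 [ 0.609  -0.2152]
mid [ 0.5449 -0.2288  0.0951] 0.0032 [ 0.5436 -0.2278]
near [ 0.4618 -0.2272  0.0944] 0.0017 [ 0.4611 -0.2267]
stud [0.5719 0.0797 0.0917] 0.0036 [0.5703 0.0806]
spare [ 0.7155 -0.1265  0.0472] 0.007 [ 0.7126 -0.1243]
[[ 0.7471  0.1344  0.02  ]
 [ 0.7163 -0.0321  0.02  ]
 [ 0.4247  0.0259  0.02  ]
 [ 0.4581  0.1897  0.02  ]]
[np.float64(-10.84), np.float64(-11.25)] 0.2942 0.1693
[[ 0.6535 -0.1552  0.014 ]
 [ 0.6667 -0.2542  0.014 ]
 [ 0.4239 -0.2864  0.014 ]
 [ 0.4101 -0.189   0.014 ]] [ 0.53853141 -0.22118213  0.014     ]
[np.float64(7.92), np.float64(7.57)] 0.2457 0.0999
```

View pics/soc.png

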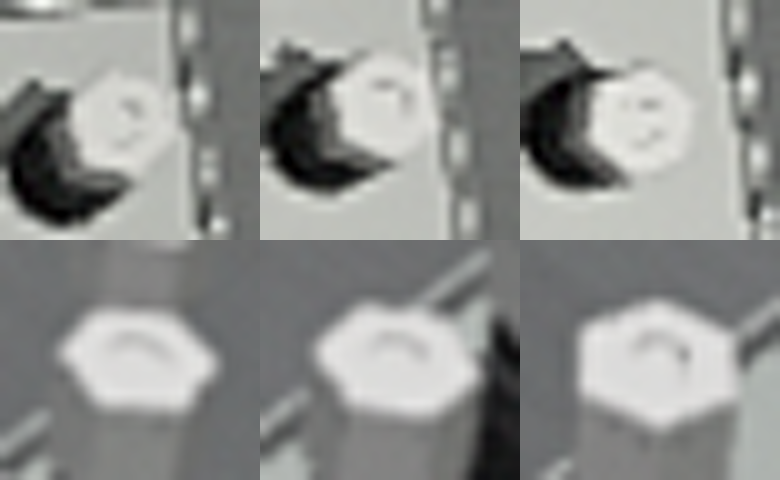

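View pics/nut.png

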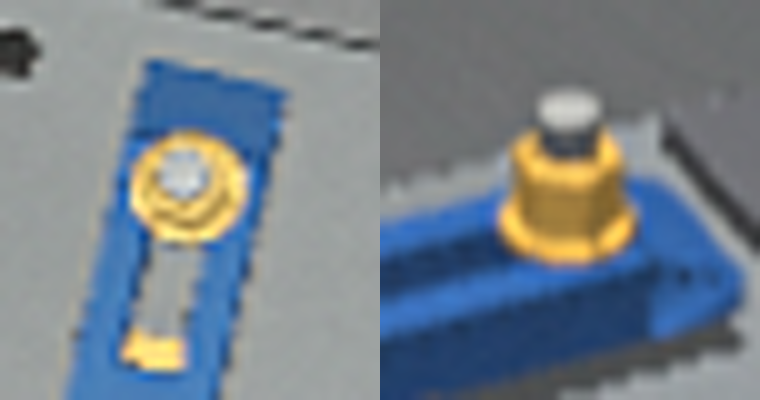

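The top row of the socket crop (far, mid, near) shows bright hexes on black bodies, and the side row shows their hexagonal top faces clearly. The nut crop shows the stud tip at top (228.4,182.3) and side (250.8,171). These are the right objects: only the three black bodies stand in the tray. Next I need the yaws and the strap height.

```bash
cat > m3.py <<'E'
from m1 import *
print("heel L",tri(T,(212.8,221.8),S,(203.2,190.6)))
print("heel R",tri(T,(227,224.3),S,(208.8,202.7)))
def hexyaw(c,ctr,z,thr=190):
    f=12;x0,y0=int(ctr[0])-14,int(ctr[1])-12
    im=cv2.resize(c["frame"][y0:y0+24,x0:x0+28],None,fx=f,fy=f,interpolation=cv2.INTER_CUBIC)
    g=im.min(2);m=(g>thr).astype(np.uint8)
    n,l,st,ce=cv2.connectedComponentsWithStats(m); i=l[int((ctr[1]-y0)*f),int((ctr[0]-x0)*f)]
    m=(l==i).astype(np.uint8)
    cn=max(cv2.findContours(m,cv2.RETR_EXTERNAL,cv2.CHAIN_APPROX_NONE)[0],key=cv2.contourArea)[:,0,:]
    h=cv2.convexHull(cn)[:,0,:]
    uv=(cn+0.5)/f-0.5+[x0,y0]
    P=onz(c,uv,z)[:,:2]
    M=cv2.moments(P.astype(np.float32).reshape(-1,1,2)); ce=np.array([M["m10"],M["m01"]])/M["m00"]
    d=P-ce;a=np.arctan2(d[:,1],d[:,0]);r=np.hypot(*d.T)
    o=np.argsort(a);aa=np.linspace(-np.pi,np.pi,720,endpoint=False);rr=np.interp(aa,a[o],r[o],period=2*np.pi)
    F=(rr*np.exp(6j*aa)).mean(); corner=np.degrees(np.angle(F))/6
    return ce.round(4),"flat yaw mod60",round((corner+30)%60,1),"amp",abs(F).round(5),"area r",np.sqrt(M["m00"]/np.pi).round(4)
for n,u in(("far",(349.33,227.7)),("mid",(331.25,243.67)),("near",(299.08,261.08))):
    for t in(175,195,210): print(n,hexyaw(S,u,0.095,t))
E
python3 m3.py
```

```text
heel L (array([0.45913953, 0.12361038, 0.05649107]), np.float64(0.005845126330785632))
heel R (array([0.45132646, 0.08267557, 0.04838525]), np.float64(0.001767597627211645))
far (array([ 0.6122, -0.2161]), 'flat yaw mod60', np.float64(46.8), 'amp', np.float64(0.00042), 'area r', np.float64(0.0153))
far (array([ 0.6122, -0.2161]), 'flat yaw mod60', np.float64(47.0), 'amp', np.float64(0.00039), 'area r', np.float64(0.0144))
far (array([ 0.6122, -0.2161]), 'flat yaw mod60', np.float64(46.7), 'amp', np.float64(0.00039), 'area r', np.float64(0.0134))
mid (array([ 0.5475, -0.2294]), 'flat yaw mod60', np.float64(35.8), 'amp', np.float64(0.00022), 'area r', np.float64(0.0158))
mid (array([ 0.5468, -0.2293]), 'flat yaw mod60', np.float64(40.8), 'amp', np.float64(0.00029), 'area r', np.float64(0.0146))
mid (array([ 0.5467, -0.2293]), 'flat yaw mod60', np.float64(41.1), 'amp', np.float64(0.00031), 'area r', np.float64(0.0136))
near (array([ 0.463, -0.228]), 'flat yaw mod60', np.float64(21.1), 'amp', np.float64(0.00048), 'area r', np.float64(0.0155))
near (array([ 0.4629, -0.2278]), 'flat yaw mod60', np.float64(20.6), 'amp', np.float64(0.00045), 'area r', np.float64(0.0146))
near (array([ 0.4627, -0.2277]), 'flat yaw mod60', np.float64(20.0), 'amp', np.float64(0.00043), 'area r', np.float64(0.0137))
```

```bash
cat > go.py <<'E'
import sys
from h import *
from scipy.spatial.transform import Rotation as Ro
def go(x,y,z,yawdeg,q=True):
    s=monitor.state();R=Ro.from_euler("xyz",s["orientation"]);p=np.array(s["tcp_pos"])
    R2=Ro.from_euler("xyz",[np.pi,0,np.radians(yawdeg)])
    d=R.inv().apply(np.array([x,y,z])-p); w=(R.inv()*R2).as_rotvec()
    print("t",round(s["t"],2),"p",p.round(4),"rpy",np.degrees(s["orientation"]).round(2),"F",np.round(s["wrist_force"],1),"w",round(s["gripper_width"],4))
    print("d",d.round(4),"rot",w.round(4),"rows",np.ceil(max(np.linalg.norm(d)/0.0625,np.linalg.norm(w)/0.186)))
if __name__=="__main__": go(*map(float,sys.argv[1:5]))
E
python3 go.py 0.471 0.1005 0.15 169.1
```

```text
t 0.1 p [0.1516 0.6315 0.2045] rpy [-1.7990e+02 -2.0000e-02  1.6649e+02] F [ 1.1 -0.9 -0.5] w 0.0937
d [-0.4346 -0.4416  0.0551] rot [-0.0017 -0.0003 -0.0456] rows 10.0
```

{"method": "apply_moves", "body": {"increments": [[0.094,-0.04,-0.04,0,0,0,0],[0.094,-0.04,-0.04,0,0,0,0],[0.094,-0.04,-0.04,0,0,0,0],[0.094,-0.04,-0.04,0,0,0,0],[0.094,-0.04,-0.04,0,0,0,0],[0.094,-0.04,-0.04,0,0,0,0],[0.094,-0.04,-0.04,0,0,0,0],[0.094,-0.04,-0.04,0.01,0,0,0]], "newtons": 30}}

```text
t: 1.1
tcp_pos: [0.3925, 0.2359, 0.1925]
orientation: [-3.137, 0.0, 2.914]
wrist_force: [0.8, -0.5, -0.1]
gripper_width: 0.094
```

```bash
python3 go.py 0.471 0.1005 0.15 169.1
```

```text
t 1.1 p [0.3925 0.2359 0.1925] rpy [-1.7977e+02  3.0000e-02  1.6694e+02] F [ 0.8 -0.5 -0.1] w 0.094
d [-0.107 -0.114  0.043] rot [-0.0041  0.0004 -0.0376] rows 3.0
```

{"method": "apply_moves", "body": {"increments": [[0.094,-0.035,-0.038,0,0,0,-0.012],[0.094,-0.035,-0.038,0,0,0,-0.012],[0.094,-0.035,-0.036,0.02,0,0,-0.012],[0.08,0,0,0.01,0,0,0],[0.08,0,0,0,0,0,0]]}}

```text
t: 1.72
tcp_pos: [0.4726, 0.0963, 0.1604]
orientation: [-3.137, -0.002, 2.944]
wrist_force: [-0.1, -0.2, -0.1]
gripper_width: 0.0803
```

```bash
python3 go.py 0.471 0.1005 0.027 169.1; python3 - <<'E'
from h import *
for n in("side","top"):
    c=capture(n); cv2.imwrite(f"pics/{n}1.png",c["frame"])
    x,y=(180,100) if n=="side" else (170,130)
    cv2.imwrite(f"pics/{n}1c.png",cv2.resize(c["frame"][y:y+130,x:x+130],None,fx=4,fy=4,interpolation=cv2.INTER_CUBIC))
E
```

```text
t 1.73 p [0.4726 0.0963 0.1604] rpy [-1.7975e+02 -1.1000e-01  1.6871e+02] F [-0.1 -0.2 -0.1] w 0.0803
d [0.0021 0.0044 0.1334] rot [-0.0044 -0.0019 -0.0069] rows 3.0
```

View pics/side1c.png

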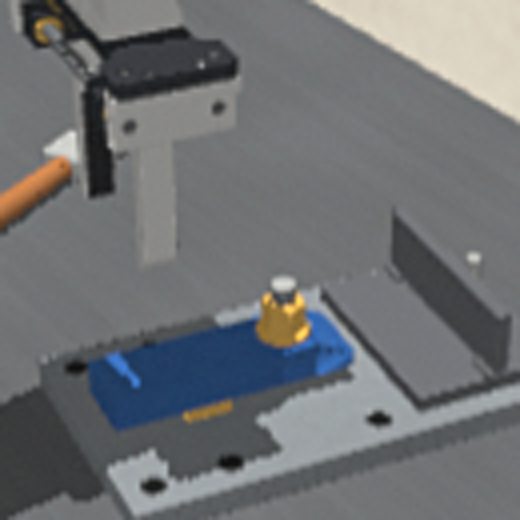

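The gripper is over the heel. In the crop the near finger tip is at (155,262) and the heel at about (100,380), so it can descend.

{"method": "apply_moves", "body": {"increments": [[0.08,0.001,0.002,0.04,-0.002,-0.001,-0.003],[0.08,0.001,0.002,0.04,-0.002,-0.001,-0.003],[0.08,0,0,0.03,0,0,0],[0.08,0,0,0.02,0,0,0]]}}

```text
t: 2.33
tcp_pos: [0.4752, 0.1059, 0.0337]
orientation: [3.139, 0.014, 2.961]
wrist_force: [-0.5, -0.9, 0.5]
gripper_width: 0.08
```

```bash
python3 go.py 0.471 0.1005 0.027 169.1
```

```text
t 2.33 p [0.4752 0.1059 0.0337] rpy [179.86   0.81 169.65] F [-0.5 -0.9  0.5] w 0.08
d [ 0.0033 -0.0061  0.0066] rot [0.0025 0.0142 0.0096] rows 1.0
```

{"method": "apply_moves", "body": {"increments": [[0.08,0.003,-0.006,0.006,0.002,0.014,0.009],[0.08,0,0,0,0,0,0]]}}

```text
t: 2.58
tcp_pos: [0.4702, 0.102, 0.0275]
orientation: [3.141, -0.002, 2.955]
wrist_force: [0.5, 0.1, -0.3]
gripper_width: 0.0801
```

```bash
python3 go.py 0.471 0.1005 0.027 169.1
```

```text
t 2.58 p [0.4702 0.102  0.0275] rpy [ 1.7998e+02 -9.0000e-02  1.6929e+02] F [ 0.5  0.1 -0.3] w 0.0801
d [-0.0011 -0.0013  0.0005] rot [ 0.0003 -0.0017  0.0033] rows 1.0
```

Close.

{"method": "apply_moves", "body": {"increments": [[0.05,-0.001,-0.0013,0,0,0,0.003],[0.05,0,0,0,0,0,0],[0.04,0,0,0,0,0,0],[0.04,0,0,0,0,0,0]], "newtons": 20}}

```text
t: 3.08
tcp_pos: [0.4734, 0.1011, 0.0305]
orientation: [3.139, 0.004, 2.951]
wrist_force: [2.8, 7.3, -4.3]
gripper_width: 0.0439
```

{"method": "apply_moves", "body": {"increments": [[0.03,-0.008,0,0,0,0,0],[0.03,-0.008,0,0,0,0,0],[0.03,-0.008,0,0,0,0,0],[0.03,-0.008,0,0,0,0,0]]}}

```text
t: 3.58
tcp_pos: [0.5033, 0.0952, 0.0305]
orientation: [3.14, -0.004, 2.952]
wrist_force: [-5.5, 1.0, 4.5]
gripper_width: 0.0437
```

```bash
python3 go.py 0.471 0.1005 0.027 169.1
```

```text
t 3.58 p [0.5033 0.0952 0.0305] rpy [179.93  -0.22 169.11] F [-5.5  1.   4.5] w 0.0437
d [ 0.0327 -0.0009  0.0037] rot [ 0.0012 -0.0038  0.0002] rows 1.0
```

{"method": "apply_moves", "body": {"increments": [[0.03,-0.006,0,0,0,0,0],[0.03,-0.006,0,0,0,0,0]]}}

```text
t: 3.82
tcp_pos: [0.5158, 0.0927, 0.0305]
orientation: [3.14, -0.005, 2.951]
wrist_force: [-4.8, 0.9, 5.0]
gripper_width: 0.0437
```

{"method": "apply_moves", "body": {"increments": [[0.03,-0.004,0,0,0,0,0],[0.03,-0.003,0,0,0,0,0]]}}

```text
t: 4.08
tcp_pos: [0.5196, 0.092, 0.0303]
orientation: [3.141, -0.016, 2.951]
wrist_force: [-16.1, 1.8, 15.9]
gripper_width: 0.0435
```

{"method": "apply_moves", "body": {"increments": [[0.03,-0.003,0,0,0,0,0],[0.03,-0.003,0,0,0,0,0]]}}

```text
t: 4.32
tcp_pos: [0.5203, 0.0919, 0.03]
orientation: [-3.141, -0.031, 2.951]
wrist_force: [-13.5, 1.7, 13.7]
gripper_width: 0.0439
```

{"method": "apply_moves", "body": {"increments": [[0.03,-0.003,0,0,0,0,0],[0.03,-0.003,0,0,0,0,0],[0.06,0,0,0,0,0,0],[0.08,0,0,0,0,0,0],[0.08,0,0,0,0,0,0]]}}

```text
t: 4.95
tcp_pos: [0.5229, 0.0912, 0.0296]
orientation: [-3.14, -0.041, 2.952]
wrist_force: [-0.6, 0.8, -0.1]
gripper_width: 0.0703
```

```bash
python3 go.py 0.52 0.091 0.16 169.1
```

```text
t 4.95 p [0.5229 0.0912 0.0296] rpy [-179.89   -2.37  169.11] F [-0.6  0.8 -0.1] w 0.0703
d [ 0.0082 -0.001  -0.1302] rot [-0.0019 -0.0414  0.0002] rows 3.0
```

{"method": "apply_moves", "body": {"increments": [[0.094,0,0,-0.045,0,0,0],[0.094,0.004,0,-0.045,0,-0.02,0],[0.094,0.004,0,-0.045,0,-0.02,0],[0.07,0,-0.06,0,0,0,0],[0.07,0,-0.06,0,0,0,0],[0.07,0,-0.06,0,0,0,0]]}}

```text
t: 5.7
tcp_pos: [0.4879, -0.087, 0.1706]
orientation: [-3.138, 0.007, 2.96]
wrist_force: [0.7, -0.5, 0.4]
gripper_width: 0.0703
```

```bash
python3 go.py 0.6105 -0.216 0.17 167; python3 - <<'E'
from h import *
import pickle
for n in("side","top"):
    c=capture(n); pickle.dump(c,open(f"{n}2.pkl","wb")); cv2.imwrite(f"pics/{n}2.png",c["frame"])
T=pickle.load(open("top2.pkl","rb"));S=pickle.load(open("side2.pkl","rb"))
a=cv2.resize(T["frame"][130:230,195:275],None,fx=5,fy=5,interpolation=cv2.INTER_CUBIC)
b=cv2.resize(S["frame"][140:240,190:270],None,fx=5,fy=5,interpolation=cv2.INTER_CUBIC)
cv2.imwrite("pics/c2.png",np.hstack([a,b]))
E
```

```text
t 5.7 p [ 0.4879 -0.087   0.1706] rpy [-179.78    0.42  169.62] F [ 0.7 -0.5  0.4] w 0.0703
d [-0.1438 -0.1048  0.002 ] rot [-0.0037  0.0075  0.0456] rows 3.0
```

View pics/c2.png

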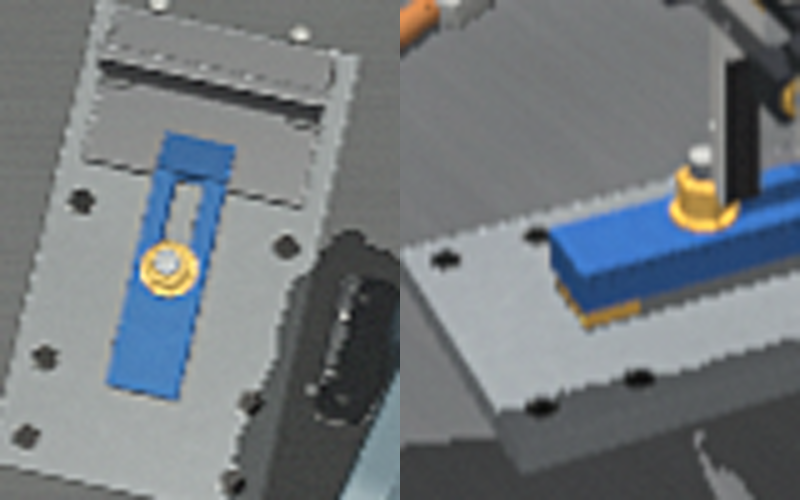

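View pics/top2.png

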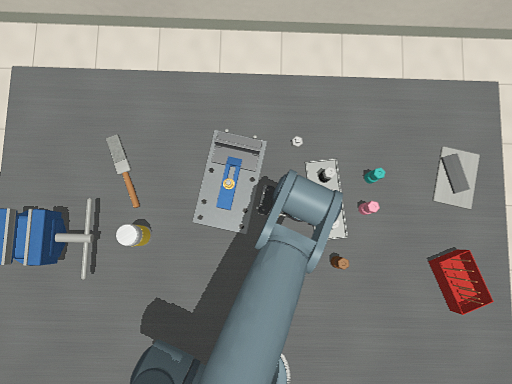

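The strap has moved: its nose now overlaps the tee foot (top crop, nose at (200,140)), and the slot lies ahead of the nut. I'll measure the travel.

```bash
python3 - <<'E'
from h import *
import pickle
import m1
R=[]
for k in(0,2):
    T=pickle.load(open(f"top{k}.pkl","rb"))
    b=max(m1.blobs(T,(105,120,60),(125,255,255),(190,120,245,240)),key=lambda b:b[0][4])
    P=onz(T,np.argwhere(b[2])[:,::-1].astype(float),0.056)[:,:2]
    u=np.array([np.cos(np.radians(-10.9)),np.sin(np.radians(-10.9))])
    s=P@u; w=P@np.array([-u[1],u[0]]); 
    r=[np.array([s[abs(w-wc)<0.002].min() for wc in np.linspace(np.median(w)-.015,np.median(w)+.015,9)]).mean(),np.array([s[abs(w-wc)<0.002].max() for wc in np.linspace(np.median(w)-.015,np.median(w)+.015,9)]).mean()]
    print(k,r,np.array([0.5719,0.0797])@u, np.median(w),np.array([0.5719,0.0797])@np.array([-u[1],u[0]])); R.append(r)
print(np.subtract(*R[::-1]))
E
```

```text
0 [np.float64(0.4265563403106719), np.float64(0.5816079579820079)] 0.5465112809848017 0.18825898345577652 0.18640579324782539
2 [np.float64(0.47268026442021355), np.float64(0.62759148675265)] 0.5465112809848017 0.18782029652280072 0.18640579324782539
[0.04612392 0.04598353]
```

```bash
python3 - <<'E'
from h import *
import pickle
T=pickle.load(open("top2.pkl","rb"))
u=np.array([np.cos(np.radians(-10.9)),np.sin(np.radians(-10.9))])
cv2.imwrite("pics/slot.png",cv2.resize(T["frame"][150:215,210:250],None,fx=9,fy=9,interpolation=cv2.INTER_CUBIC))
for p in ((232.6,165.6),(232.6,166.6)): print((onz(T,[p],0.056)[0][:2]-onz(T,[(228.3,182.6)],0.092)[0][:2])@u)
E
```

```text
0.05858333151283119
0.055580830370283024
```

View pics/slot.png

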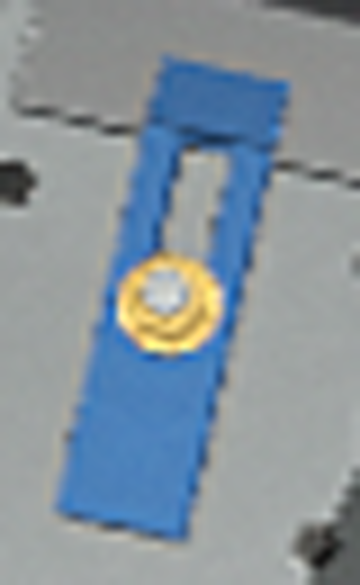

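The slot's front edge is at 58 mm ahead of the stud, which equals 50 + 8, so the strap is fully forward. I'll take the near black socket first (top (334,223), side (299,261)), with tool yaw 170.5.

```bash
python3 go.py 0.462 -0.2275 0.13 170.5
```

```text
t 5.8 p [ 0.4875 -0.0899  0.1703] rpy [-179.73    0.38  169.16] F [0.2 0.8 0.4] w 0.0703
d [-0.0006 -0.1397  0.041 ] rot [-0.0048  0.0065 -0.0234] rows 3.0
```

{"method": "apply_moves", "body": {"increments": [[0.07,0,-0.05,0,-0.002,0.003,-0.01],[0.07,0,-0.05,0.01,-0.002,0.003,-0.01],[0.07,0,-0.035,0.02,0,0,0],[0.07,0,0,0.01,0,0,0],[0.07,0,0,0,0,0,0]], "newtons": 30}}

```text
t: 6.42
tcp_pos: [0.4651, -0.2244, 0.1301]
orientation: [-3.141, 0.005, 2.975]
wrist_force: [0.5, -0.9, 0.2]
gripper_width: 0.0697
```

```bash
python3 go.py 0.462 -0.2275 0.062 170.5;  python3 - <<'E'
from h import *
S=capture("side");T=capture("top")
a=cv2.resize(T["frame"][180:260,290:370],None,fx=5,fy=5,interpolation=cv2.INTER_CUBIC)
b=cv2.resize(S["frame"][230:310,260:340],None,fx=5,fy=5,interpolation=cv2.INTER_CUBIC)
cv2.imwrite("pics/c3.png",np.hstack([a,b]))
E
```

```text
t 6.42 p [ 0.4651 -0.2244  0.1301] rpy [-179.97    0.27  170.43] F [ 0.5 -0.9  0.2] w 0.0697
d [ 0.0029 -0.0036  0.0681] rot [-0.0005  0.0046 -0.0012] rows 2.0
```

View pics/c3.png

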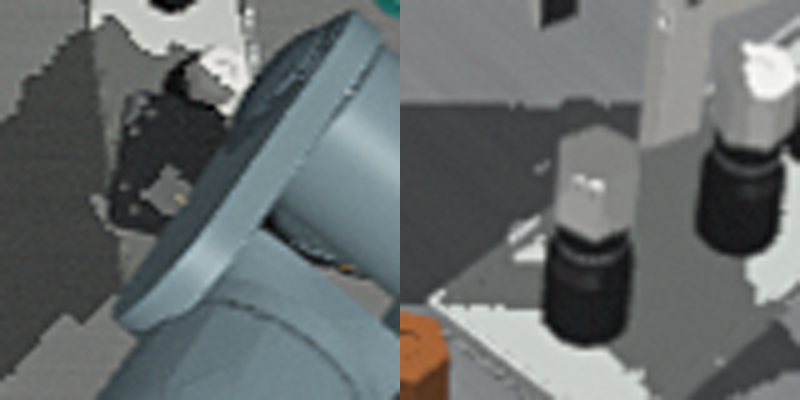

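The side crop shows the near socket under the open fingers, with finger tips at about (560,15) and (675,130). Descending.

{"method": "apply_moves", "body": {"increments": [[0.07,0.003,-0.0035,0.025,0,0.004,0],[0.07,0,0,0.025,0,0,0],[0.07,0,0,0.015,0,0,0],[0.07,0,0,0.003,0,0,0]]}}

```text
t: 7.02
tcp_pos: [0.4664, -0.2255, 0.0654]
orientation: [-3.136, 0.009, 2.982]
wrist_force: [0.1, -0.3, 0.3]
gripper_width: 0.0699
```

```bash
python3 go.py 0.462 -0.2275 0.062 170.5
```

```text
t 7.03 p [ 0.4664 -0.2255  0.0654] rpy [-179.71    0.53  170.86] F [ 0.1 -0.3  0.3] w 0.0699
d [ 0.004  -0.0026  0.0034] rot [-0.0051  0.0093  0.0062] rows 1.0
```

{"method": "apply_moves", "body": {"increments": [[0.07,0.005,-0.003,0.003,-0.005,0.009,0.006],[0.07,0,0,0,0,0,0],[0.05,0,0,0,0,0,0],[0.04,0,0,0,0,0,0],[0.03,0,0,0,0,0,0],[0.02,0,0,0,0,0,0],[0.02,0,0,0,0,0,0]]}}

```text
t: 7.9
tcp_pos: [0.4624, -0.2289, 0.0649]
orientation: [-3.14, 0.004, 2.976]
wrist_force: [0.8, 0.7, -1.4]
gripper_width: 0.0298
```

```bash
python3 go.py 0.462 -0.2275 0.062 170.5
```

```text
t 7.9 p [ 0.4624 -0.2289  0.0649] rpy [-179.88    0.23  170.51] F [ 0.8  0.7 -1.4] w 0.0298
d [0.0006 0.0013 0.0029] rot [-0.0021  0.004   0.0002] rows 1.0
```

{"method": "apply_moves", "body": {"increments": [[0.02,0,0,-0.04,0,0,0],[0.02,0,0,-0.04,0,0,0],[0.02,0,0,-0.04,0,0,0]]}}

```text
t: 8.28
tcp_pos: [0.4578, -0.2253, 0.1808]
orientation: [3.136, -0.01, 2.976]
wrist_force: [0.6, -1.2, -4.0]
gripper_width: 0.0297
```

```bash
python3 go.py 0.5719 0.0797 0.185 144;  python3 - <<'E'
from h import *
import pickle
S=pickle.load(open("side0.pkl","rb"));T=pickle.load(open("top0.pkl","rb"))
S1=cv2.imread("pics/side1.png")
a=cv2.resize(S["frame"][165:190,238:263],None,fx=16,fy=16,interpolation=cv2.INTER_CUBIC)
b=cv2.resize(S1[165:190,238:263],None,fx=16,fy=16,interpolation=cv2.INTER_CUBIC)
c=cv2.resize(T["frame"][170:195,216:241],None,fx=16,fy=16,interpolation=cv2.INTER_CUBIC)
cv2.imwrite("pics/n4.png",np.hstack([a,c]))
cv2.imwrite("pics/n5.png",b)
E
```

```text
t 8.28 p [ 0.4578 -0.2253  0.1808] rpy [179.68  -0.55 170.51] F [ 0.6 -1.2 -4. ] w 0.0297
d [-0.0622  0.3196 -0.003 ] rot [ 0.0033 -0.0108  0.4626] rows 6.0
```

View pics/n4.png

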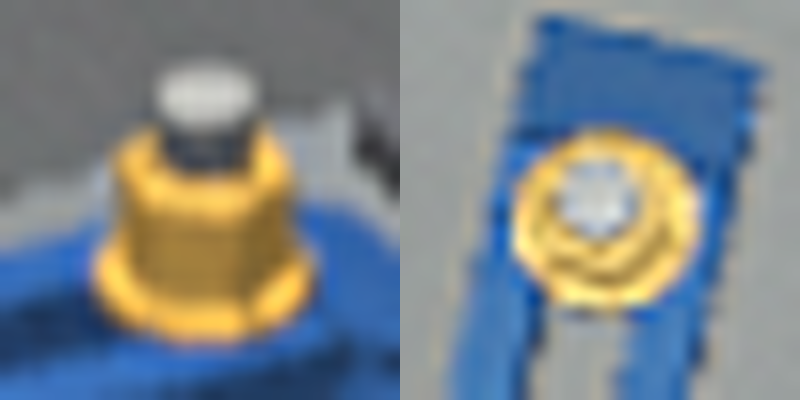

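View pics/n5.png

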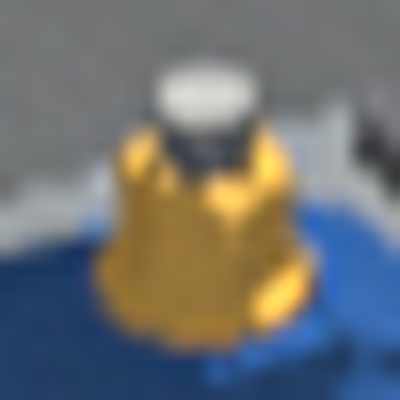

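The side crop of the nut shows a front flat from about x=145 to 245, inside a silhouette from 115 to 295. That means the flat points slightly left of the camera, so nut yaw is about -11° mod 60, and the tool yaw should be about 139°. Moving over the nut.

{"method": "apply_moves", "body": {"increments": [[0.02,-0.01,0.05,-0.005,0,0,0.09],[0.02,-0.01,0.05,-0.005,0,0,0.09],[0.02,-0.01,0.05,0,0,0,0.09],[0.02,-0.01,0.05,0,0,0,0.09],[0.02,-0.01,0.05,0,0,0,0.09],[0.02,-0.01,0.03,0,0,0,0.05]]}}

```text
t: 9.02
tcp_pos: [0.6176, 0.0138, 0.1896]
orientation: [-3.138, -0.012, 2.454]
wrist_force: [-0.2, -0.5, -3.6]
gripper_width: 0.0296
```

```bash
python3 go.py 0.5719 0.0797 0.185 139
```

```text
t 9.03 p [0.6176 0.0138 0.1896] rpy [-179.81   -0.67  140.63] F [-0.2 -0.5 -3.6] w 0.0296
d [0.0771 0.022  0.0054] rot [-0.0034 -0.0116  0.0285] rows 2.0
```

{"method": "apply_moves", "body": {"increments": [[0.02,0.039,0.011,0,-0.003,-0.011,0.028],[0.02,0.038,0.011,0,0,0,0],[0.02,0,0,0,0,0,0]]}}

```text
t: 9.4
tcp_pos: [0.5704, 0.084, 0.1841]
orientation: [-3.135, -0.008, 2.428]
wrist_force: [0.4, -0.1, -2.7]
gripper_width: 0.0301
```

```bash
python3 go.py 0.5719 0.0797 0.185 139
```

```text
t 9.4 p [0.5704 0.084  0.1841] rpy [-179.65   -0.48  139.1 ] F [ 0.4 -0.1 -2.7] w 0.0301
d [-0.0039 -0.0022 -0.0009] rot [-0.0061 -0.0083  0.0017] rows 1.0
```

{"method": "apply_moves", "body": {"increments": [[0.02,-0.004,-0.002,0,-0.006,-0.008,0.001],[0.02,0,0,0,0,0,0]]}}

```text
t: 9.65
tcp_pos: [0.5719, 0.0786, 0.1828]
orientation: [-3.14, -0.001, 2.426]
wrist_force: [-0.5, -0.9, -3.7]
gripper_width: 0.0298
```

```bash
python3 go.py 0.5719 0.0797 0.185 139; cat > pic.py <<'E'
import sys,pickle
from h import *
k=sys.argv[1]
S=capture("side");T=capture("top")
pickle.dump((S,T),open(f"st{k}.pkl","wb"))
b=cv2.resize(S["frame"][125:225,215:295],None,fx=6,fy=6,interpolation=cv2.INTER_CUBIC)
cv2.imwrite(f"pics/p{k}.png",b)
cv2.imwrite(f"pics/t{k}.png",cv2.resize(T["frame"][140:220,190:290],None,fx=6,fy=6,interpolation=cv2.INTER_CUBIC))
E
python3 pic.py 5
```

```text
t 9.65 p [0.5719 0.0786 0.1828] rpy [-1.7992e+02 -4.0000e-02  1.3900e+02] F [-0.5 -0.9 -3.7] w 0.0298
d [ 0.0007  0.0008 -0.0022] rot [-0.0014 -0.0008  0.0001] rows 1.0
```

View pics/p5.png

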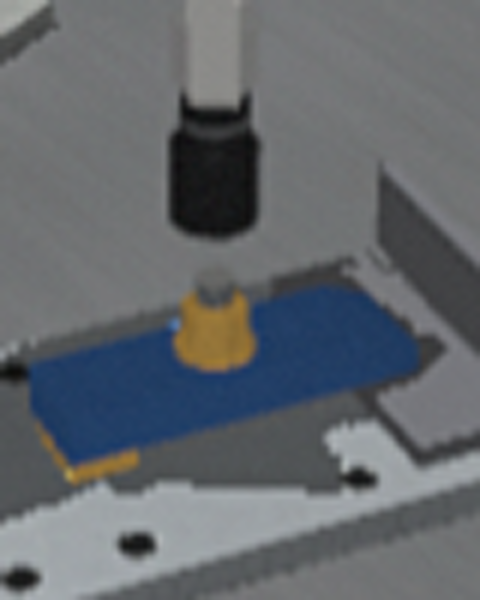

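View pics/t5.png

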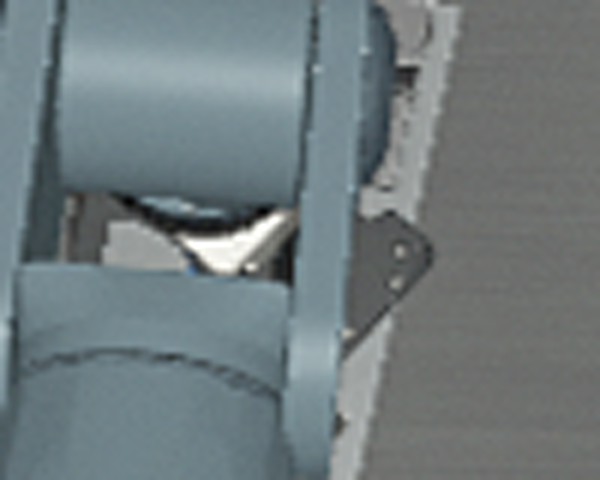

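```bash
cat > m6.py <<'E'
from h import *
import pickle,sys
S,T=pickle.load(open(f"st{sys.argv[1]}.pkl","rb")); tz=float(sys.argv[2])
f=12
def sil(mask): 
    return mask
g=S["frame"].astype(int)
x0,y0,w,h=232,140,40,55
im=cv2.resize(S["frame"][y0:y0+h,x0:x0+w],None,fx=f,fy=f,interpolation=cv2.INTER_CUBIC)
hsv=cv2.cvtColor(im,cv2.COLOR_BGR2HSV)
def big(m):
    n,l,st,ce=cv2.connectedComponentsWithStats(m.astype(np.uint8)); i=1+np.argmax(st[1:,4]); return l==i
blk=big((im.max(2)<60)&(np.arange(h*f)[:,None]<45*f))
yel=big((hsv[...,0]>12)&(hsv[...,0]<35)&(hsv[...,1]>110))
def meas(m,fr):
    ys=np.where(m.any(1))[0]; bot=ys.max()
    rows=range(int(bot-fr*f),int(bot-1*f))
    c=[(np.where(m[r])[0].min()+np.where(m[r])[0].max())/2 for r in rows if m[r].any()]
    wd=[np.ptp(np.where(m[r])[0]) for r in rows]
    cc=np.median(c); col=int(cc); b=np.where(m[:,col-6:col+6].any(1))[0].max()
    return (cc+.5)/f-.5+x0,(b+1)/f-.5+y0,max(wd)/f
mb=meas(blk,8);my=meas(yel,4); print("black u,vbot,w",mb,"yel",my)
def centre(m,z,r):
    P=onz(S,[(m[0],m[1])],z)[0]; o,_=ray(S,[(m[0],m[1])]); d=(P-o)[:2]; d/=np.linalg.norm(d); return P[:2]+r*d,d
a,d=centre(mb,tz-0.0619,0.018); b,_=centre(my,0.056,0.017)
lat=np.array([d[1],-d[0]])
print("socket axis",a.round(4),"nut axis",b.round(4),"nut-socket",(b-a).round(4),"depth",((b-a)@d).round(4),"lateral(right)",((b-a)@lat).round(4))
E
python3 m6.py 5 0.1828
```

```text
black u,vbot,w (np.float64(250.08333333333334), np.float64(164.16666666666666), np.float64(14.416666666666666)) yel (np.float64(250.375), np.float64(185.91666666666666), np.float64(12.75))
socket axis [0.5757 0.0845] nut axis [0.5767 0.0844] nut-socket [ 0.001  -0.0001] depth 0.0005 lateral(right) 0.0009
```

{"method": "apply_moves", "body": {"increments": [[0.02,-0.0008,0.0004,0.015,0,0,0],[0.02,0,0,0.01,0,0,0],[0.02,0,0,0.006,0,0,0]]}}

```text
t: 10.12
tcp_pos: [0.5734, 0.0774, 0.1499]
orientation: [-3.141, -0.001, 2.424]
wrist_force: [-0.5, 0.6, -3.0]
gripper_width: 0.0296
```

```bash
python3 go.py 0.5727 0.0788 0.145 139
```

```text
t 10.12 p [0.5734 0.0774 0.1499] rpy [-1.7994e+02 -3.0000e-02  1.3890e+02] F [-0.5  0.6 -3. ] w 0.0296
d [0.0014 0.0006 0.0049] rot [-0.001  -0.0006 -0.0017] rows 1.0
```

{"method": "apply_moves", "body": {"increments": [[0.02,0.0012,0.0005,0.003,0,0,0],[0.02,0,0,0.003,0,0,0]]}}

```text
t: 10.38
tcp_pos: [0.5725, 0.0787, 0.1429]
orientation: [-3.14, -0.001, 2.424]
wrist_force: [-0.5, 0.4, -2.9]
gripper_width: 0.0299
```

{"method": "apply_moves", "body": {"increments": [[0.02,0,0,0.002,0,0,0],[0.02,0,0,0.002,0,0,0]]}}

```text
t: 10.62
tcp_pos: [0.573, 0.0787, 0.1416]
orientation: [-3.14, -0.001, 2.425]
wrist_force: [-6.1, -0.9, 9.7]
gripper_width: 0.0294
```

```bash
python3 go.py 0.5727 0.0788 0.145 139
```

```text
t 10.62 p [0.573  0.0787 0.1416] rpy [-1.7989e+02 -5.0000e-02  1.3894e+02] F [-6.1 -0.9  9.7] w 0.0294
d [ 0.0003 -0.0001 -0.0034] rot [-0.002  -0.0009 -0.0011] rows 1.0
```

Contact at mouth height about 80 mm, the top of the hex. I'll twist and nudge lightly to tell misalignment from a wrong size.

{"method": "apply_moves", "body": {"increments": [[0.02,0,0,0.0005,0,0,0.12],[0.02,0,0,0.001,0,0,0.12],[0.02,0,0,0,0,0,-0.12],[0.02,0,0,0,0,0,-0.12]]}}

```text
t: 11.12
tcp_pos: [0.5743, 0.0788, 0.1422]
orientation: [3.141, 0.002, 2.424]
wrist_force: [0.8, 0.1, -3.9]
gripper_width: 0.0295
```

{"method": "apply_moves", "body": {"increments": [[0.02,0,0,0.0005,0,0,-0.12],[0.02,0,0,0.001,0,0,-0.12],[0.02,0,0,0,0,0,0.12],[0.02,0,0,0,0,0,0.12]]}}

```text
t: 11.62
tcp_pos: [0.5761, 0.0794, 0.1423]
orientation: [3.136, 0.006, 2.426]
wrist_force: [0.1, 0.6, -4.5]
gripper_width: 0.0297
```

```bash
python3 go.py 0.5727 0.0788 0.1416 139; python3 -c "
from h import *;print(monitor.state()['ft_torque'])"; python3 pic.py 6
```

```text
t 11.62 p [0.5761 0.0794 0.1423] rpy [179.71   0.33 139.  ] F [ 0.1  0.6 -4.5] w 0.0297
d [ 0.0022 -0.0027  0.0007] rot [ 0.0051  0.0058 -0.    ] rows 1.0
[ 0.00710925 -0.02925703 -0.01223098]
```

View pics/p6.png

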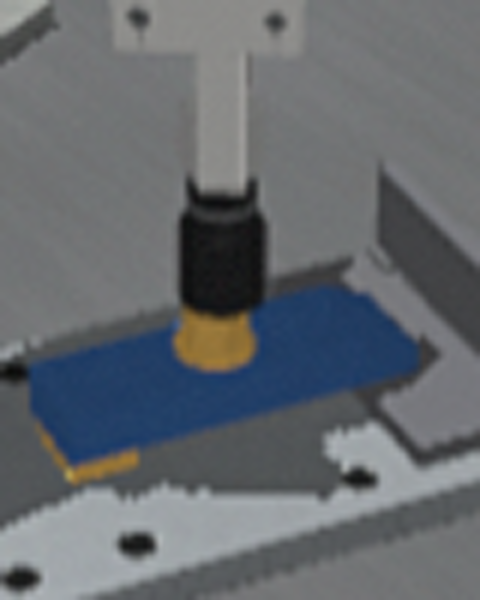

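{"method": "apply_moves", "body": {"increments": [[0.02,0.0022,-0.0025,-0.006,0.005,0.006,0],[0.02,0,0,0,0,0,0]]}}

```text
t: 11.98
tcp_pos: [0.5726, 0.0789, 0.1487]
orientation: [-3.142, -0.0, 2.433]
wrist_force: [-0.3, -0.2, -3.0]
gripper_width: 0.0297
```

```bash
python3 go.py 0.5730 0.0787 0.148 139
```

```text
t 11.97 p [0.5726 0.0789 0.1487] rpy [-1.8000e+02 -2.0000e-02  1.3941e+02] F [-0.3 -0.2 -3. ] w 0.0297
d [-0.0004  0.0001  0.0007] rot [-0.0001 -0.0004  0.0072] rows 1.0
```

Next I'll probe the play of the bore around the stud along tool y. Expected play per side is 2, 3 or 4.75 mm for bores of 20, 22 and 25.5 mm.

{"method": "apply_moves", "body": {"increments": [[0.02,0,0.0025,0,0,0,0],[0.02,0,0,0,0,0,0]]}}

```text
t: 12.22
tcp_pos: [0.5743, 0.0809, 0.1488]
orientation: [3.142, -0.0, 2.434]
wrist_force: [-0.2, -0.1, -3.7]
gripper_width: 0.0295
```

{"method": "apply_moves", "body": {"increments": [[0.02,0,0.0013,0,0,0,0],[0.02,0,0,0,0,0,0]]}}

```text
t: 12.48
tcp_pos: [0.5752, 0.0821, 0.1486]
orientation: [-3.142, -0.0, 2.435]
wrist_force: [0.1, -0.1, -3.5]
gripper_width: 0.0298
```

{"method": "apply_moves", "body": {"increments": [[0.02,0,0.0013,0,0,0,0],[0.02,0,0,0,0,0,0]]}}

```text
t: 12.72
tcp_pos: [0.5758, 0.0829, 0.1485]
orientation: [-3.141, -0.001, 2.435]
wrist_force: [-0.6, -0.1, -4.1]
gripper_width: 0.0294
```

{"method": "apply_moves", "body": {"increments": [[0.02,0,0.001,0,0,0,0],[0.02,0,0,0,0,0,0]]}}

```text
t: 12.98
tcp_pos: [0.576, 0.083, 0.1484]
orientation: [-3.138, -0.001, 2.435]
wrist_force: [-1.3, -1.3, -2.6]
gripper_width: 0.0296
```

{"method": "apply_moves", "body": {"increments": [[0.02,0,-0.005,0,-0.003,0,0],[0.02,0,-0.002,0,0,0,0],[0.02,0,0,0,0,0,0]]}}

```text
t: 13.35
tcp_pos: [0.5716, 0.0779, 0.1485]
orientation: [3.139, -0.001, 2.434]
wrist_force: [-0.4, 0.4, -3.8]
gripper_width: 0.0301
```

{"method": "apply_moves", "body": {"increments": [[0.02,0,-0.0012,0,0,0,0],[0.02,0,0,0,0,0,0]]}}

```text
t: 13.6
tcp_pos: [0.5713, 0.0776, 0.1485]
orientation: [3.137, -0.0, 2.434]
wrist_force: [0.7, 1.1, -4.5]
gripper_width: 0.0295
```

{"method": "apply_moves", "body": {"increments": [[0.02,0,-0.0012,0,0,0,0],[0.02,0,0,0,0,0,0]]}}

```text
t: 13.85
tcp_pos: [0.5711, 0.0774, 0.1485]
orientation: [3.134, -0.0, 2.434]
wrist_force: [1.6, 1.4, -4.4]
gripper_width: 0.0298
```

Total play is about 6.3 mm, which points to the 22 mm bore (6.0 expected). It also puts the stud centre near (0.5738, 0.0802). One direct try at that centre to confirm.

```bash
python3 go.py 0.5738 0.0802 0.1435 139
```

```text
t 13.85 p [0.5711 0.0774 0.1485] rpy [179.58  -0.   139.47] F [ 1.6  1.4 -4.4] w 0.0298
d [-0.0002  0.0038  0.005 ] rot [ 0.0073 -0.0001  0.0081] rows 1.0
```

{"method": "apply_moves", "body": {"increments": [[0.02,0,0.0038,0.003,0.007,0,0.008],[0.02,0,0,0.003,0,0,0],[0.02,0,0,0.002,0,0,0],[0.02,0,0,0.001,0,0,0]]}}

```text
t: 14.35
tcp_pos: [0.5738, 0.0796, 0.1414]
orientation: [-3.139, 0.0, 2.426]
wrist_force: [-3.0, 1.0, 4.9]
gripper_width: 0.0298
```

{"method": "apply_moves", "body": {"increments": [[0.02,0,0,0.001,0,0,0.12],[0.02,0,0,0.001,0,0,0.12],[0.02,0,0,0.001,0,0,-0.12],[0.02,0,0,0.001,0,0,-0.12]]}}

```text
t: 14.85
tcp_pos: [0.5741, 0.0802, 0.141]
orientation: [-3.14, -0.0, 2.425]
wrist_force: [-2.1, 1.3, 4.2]
gripper_width: 0.0299
```

{"method": "apply_moves", "body": {"increments": [[0.02,0,0,0.001,0,0,-0.12],[0.02,0,0,0.001,0,0,-0.12],[0.02,0,0,0.001,0,0,0.12]]}}

```text
t: 15.22
tcp_pos: [0.5743, 0.0804, 0.141]
orientation: [-3.14, -0.001, 2.551]
wrist_force: [-3.6, -1.1, 4.5]
gripper_width: 0.0297
```

It does not drop, so the near socket is rejected. Returning it to its place in the tray.

{"method": "apply_moves", "body": {"increments": [[0.02,0,0,-0.025,0,0,0],[0.02,0,0,-0.025,0,0,0]]}}

```text
t: 15.48
tcp_pos: [0.5723, 0.0802, 0.1884]
orientation: [-3.136, -0.006, 2.55]
wrist_force: [0.5, 0.2, -3.6]
gripper_width: 0.0297
```

```bash
python3 go.py 0.4624 -0.2289 0.185 170.5
```

```text
t 15.47 p [0.5723 0.0802 0.1884] rpy [-179.7    -0.33  146.09] F [ 0.5  0.2 -3.6] w 0.0297
d [-0.0813 -0.3179  0.0046] rot [-0.004  -0.0068 -0.426 ] rows 6.0
```

{"method": "apply_moves", "body": {"increments": [[0.02,-0.014,-0.055,0,0,0,-0.075],[0.02,-0.01,-0.055,0,0,0,-0.075],[0.02,-0.003,-0.055,0,0,0,-0.075],[0.02,0.003,-0.055,0,0,0,-0.075],[0.02,0.008,-0.055,0,0,0,-0.075],[0.02,0.012,-0.04,0,0,0,-0.05]]}}

```text
t: 16.23
tcp_pos: [0.4478, -0.2219, 0.1892]
orientation: [-3.137, -0.002, 2.995]
wrist_force: [1.1, 0.5, -3.6]
gripper_width: 0.0296
```

```bash
python3 go.py 0.4624 -0.2289 0.12 170.5
```

```text
t 16.23 p [ 0.4478 -0.2219  0.1892] rpy [-1.7975e+02 -9.0000e-02  1.7163e+02] F [ 1.1  0.5 -3.6] w 0.0296
d [-0.0156 -0.0045  0.0692] rot [-0.0044 -0.0015  0.0197] rows 2.0
```

{"method": "apply_moves", "body": {"increments": [[0.02,-0.0155,-0.0045,0.03,-0.004,-0.001,0.019],[0.02,0,0,0.035,0,0,0],[0.02,0,0,0.02,0,0,0],[0.02,0,0,0.01,0,0,0]]}}

```text
t: 16.73
tcp_pos: [0.4611, -0.2335, 0.0913]
orientation: [-3.138, 0.002, 2.969]
wrist_force: [0.6, -0.0, -4.6]
gripper_width: 0.0296
```

```bash
python3 go.py 0.4624 -0.2289 0.066 170.5
```

```text
t 16.73 p [ 0.4611 -0.2335  0.0913] rpy [-1.7982e+02  1.2000e-01  1.7011e+02] F [ 0.6 -0.  -4.6] w 0.0296
d [-0.0004  0.0049  0.0253] rot [-0.0032  0.0022 -0.0069] rows 1.0
```

{"method": "apply_moves", "body": {"increments": [[0.02,0,0.005,0.015,-0.003,0.002,-0.006],[0.02,0,0,0.007,0,0,0],[0.02,0,0,0.002,0,0,0],[0.02,0,0,0.001,0,0,0]]}}

```text
t: 17.23
tcp_pos: [0.4626, -0.2284, 0.0654]
orientation: [-3.141, 0.001, 2.976]
wrist_force: [0.5, -0.7, -3.2]
gripper_width: 0.0303
```

```bash
python3 go.py 0.4624 -0.2289 0.065 170.5
```

```text
t 17.23 p [ 0.4626 -0.2284  0.0654] rpy [-1.7995e+02  7.0000e-02  1.7051e+02] F [ 0.5 -0.7 -3.2] w 0.0303
d [ 0.0001 -0.0005  0.0004] rot [-0.0008  0.0012  0.0002] rows 1.0
```

{"method": "apply_moves", "body": {"increments": [[0.02,0,0,0.001,0,0,0],[0.02,0,0,0.001,0,0,0]]}}

```text
t: 17.48
tcp_pos: [0.4632, -0.2288, 0.065]
orientation: [-3.14, 0.002, 2.976]
wrist_force: [-2.3, 3.0, 6.2]
gripper_width: 0.0295
```

{"method": "apply_moves", "body": {"increments": [[0.02,0,0,0.001,0,0,0],[0.02,0,0,0.0005,0,0,0]]}}

```text
t: 17.73
tcp_pos: [0.4632, -0.2288, 0.065]
orientation: [-3.141, 0.001, 2.976]
wrist_force: [-2.6, 2.6, 2.4]
gripper_width: 0.0303
```

It's on the tray floor. Releasing and lifting.

{"method": "apply_moves", "body": {"increments": [[0.05,0,0,0,0,0,0],[0.065,0,0,0,0,0,0],[0.065,0,0,0,0,0,0],[0.065,0,0,-0.03,0,0,0],[0.065,0,0,-0.04,0,0,0]]}}

```text
t: 18.35
tcp_pos: [0.4627, -0.2286, 0.1339]
orientation: [-3.141, 0.0, 2.976]
wrist_force: [0.2, -0.4, 0.3]
gripper_width: 0.0651
```

```bash
python3 go.py 0.5457 -0.2290 0.13 131
```

```text
t 18.35 p [ 0.4627 -0.2286  0.1339] rpy [-1.7998e+02  2.0000e-02  1.7050e+02] F [ 0.2 -0.4  0.3] w 0.0651
d [-0.082   0.0133  0.0039] rot [-3.000e-04  5.000e-04  6.894e-01] rows 4.0
```

{"method": "apply_moves", "body": {"increments": [[0.065,-0.02,0.003,0,0,0,0.17],[0.065,-0.019,0.007,0,0,0,0.17],[0.065,-0.018,0.01,0,0,0,0.17],[0.065,-0.016,0.013,0,0,0,0.17],[0.065,0,0,0,0,0,0]]}}

```text
t: 18.98
tcp_pos: [0.5495, -0.2316, 0.1391]
orientation: [3.139, 0.012, 2.275]
wrist_force: [0.2, -0.1, 0.2]
gripper_width: 0.0654
```

```bash
python3 go.py 0.5457 -0.2290 0.065 131;  python3 - <<'E'
from h import *
S=capture("side");T=capture("top")
a=cv2.resize(T["frame"][150:250,290:370],None,fx=5,fy=5,interpolation=cv2.INTER_CUBIC)
b=cv2.resize(S["frame"][205:305,270:370],None,fx=5,fy=5,interpolation=cv2.INTER_CUBIC)
cv2.imwrite("pics/c7.png",b)
E
```

```text
t 18.98 p [ 0.5495 -0.2316  0.1391] rpy [179.87   0.67 130.35] F [ 0.2 -0.1  0.2] w 0.0654
d [ 0.0053 -0.0014  0.074 ] rot [ 0.0022  0.0118 -0.0114] rows 2.0
```

View pics/c7.png

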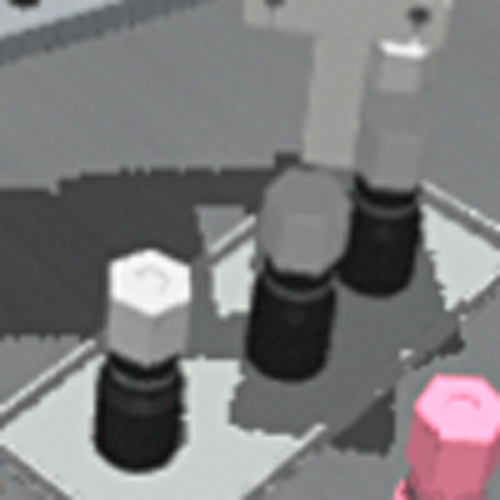

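The first socket is upright in the tray (crop (140,360)). The gripper is over the mid socket (crop (300,280)). Descending.

{"method": "apply_moves", "body": {"increments": [[0.065,0.005,-0.0014,0.02,0.002,0.011,-0.011],[0.065,0,0,0.025,0,0,0],[0.065,0,0,0.02,0,0,0],[0.065,0,0,0,0,0,0]]}}

```text
t: 19.58
tcp_pos: [0.5393, -0.2272, 0.0677]
orientation: [-3.14, -0.006, 2.292]
wrist_force: [0.2, -0.3, -0.1]
gripper_width: 0.0649
```

```bash
python3 go.py 0.5457 -0.2290 0.065 131
```

```text
t 19.57 p [ 0.5393 -0.2272  0.0677] rpy [-179.88   -0.37  131.3 ] F [ 0.2 -0.3 -0.1] w 0.0649
d [-0.0056  0.0036  0.0027] rot [-0.002  -0.0064  0.0052] rows 1.0
```

{"method": "apply_moves", "body": {"increments": [[0.065,-0.0056,0.0036,0.002,-0.002,-0.006,0.005],[0.065,0,0,0,0,0,0]]}}

```text
t: 19.82
tcp_pos: [0.5459, -0.2293, 0.0661]
orientation: [3.141, 0.001, 2.287]
wrist_force: [0.5, -0.4, 0.4]
gripper_width: 0.065
```

```bash
python3 go.py 0.5457 -0.2290 0.065 131
```

```text
t 19.82 p [ 0.5459 -0.2293  0.0661] rpy [1.7998e+02 3.0000e-02 1.3103e+02] F [ 0.5 -0.4  0.4] w 0.065
d [0.0004 0.0001 0.0011] rot [0.0003 0.0006 0.0005] rows 1.0
```

{"method": "apply_moves", "body": {"increments": [[0.05,0,0,0.001,0,0,0],[0.04,0,0,0,0,0,0],[0.03,0,0,0,0,0,0],[0.02,0,0,0,0,0,0],[0.02,0,0,0,0,0,0]]}}

```text
t: 20.45
tcp_pos: [0.5468, -0.23, 0.0667]
orientation: [3.141, 0.004, 2.287]
wrist_force: [0.5, -0.7, -1.0]
gripper_width: 0.0294
```

```bash
python3 go.py 0.5457 -0.2290 0.065 131
```

```text
t 20.45 p [ 0.5468 -0.23    0.0667] rpy [179.95   0.2  131.06] F [ 0.5 -0.7 -1. ] w 0.0294
d [ 0.0015 -0.0002  0.0017] rot [0.0008 0.0035 0.0011] rows 1.0
```

{"method": "apply_moves", "body": {"increments": [[0.02,0,0,-0.04,0,0,0],[0.02,0,0,-0.045,0,0,0],[0.02,0,0,-0.045,0,0,0]]}}

```text
t: 20.82
tcp_pos: [0.5422, -0.2269, 0.192]
orientation: [-3.139, -0.012, 2.287]
wrist_force: [1.1, 0.0, -2.7]
gripper_width: 0.0302
```

```bash
python3 go.py 0.5738 0.0802 0.187 139
```

```text
t 20.82 p [ 0.5422 -0.2269  0.192 ] rpy [-179.82   -0.69  131.05] F [ 1.1  0.  -2.7] w 0.0302
d [0.2108 0.2255 0.0069] rot [-0.0022 -0.0123 -0.1388] rows 5.0
```

{"method": "apply_moves", "body": {"increments": [[0.02,0.04,0.042,0,0,-0.01,-0.028],[0.02,0.04,0.042,0,0,0,-0.028],[0.02,0.041,0.041,0,0,0,-0.028],[0.02,0.042,0.04,0,0,0,-0.028],[0.02,0.042,0.04,0.002,0,0,-0.028]]}}

```text
t: 21.45
tcp_pos: [0.547, 0.0662, 0.1916]
orientation: [-3.14, 0.003, 2.423]
wrist_force: [1.9, 0.4, -3.2]
gripper_width: 0.0302
```

```bash
python3 go.py 0.5738 0.0802 0.187 139
```

```text
t 21.45 p [0.547  0.0662 0.1916] rpy [-179.91    0.19  138.84] F [ 1.9  0.4 -3.2] w 0.0302
d [-0.011   0.0282  0.0046] rot [-0.0015  0.0032 -0.0027] rows 1.0
```

{"method": "apply_moves", "body": {"increments": [[0.02,-0.011,0.028,0.004,0,0.003,0],[0.02,0,0,0,0,0,0],[0.02,0,0,0,0,0,0]]}}

```text
t: 21.82
tcp_pos: [0.5708, 0.0848, 0.1846]
orientation: [-3.137, -0.005, 2.43]
wrist_force: [0.2, 0.3, -3.2]
gripper_width: 0.0297
```

```bash
python3 pic.py 8; python3 go.py 0.5738 0.0802 0.187 139
```

```text
t 21.93 p [0.5709 0.0843 0.1849] rpy [-179.74   -0.26  139.18] F [ 0.2 -0.2 -3.1] w 0.0294
d [-0.0049 -0.0013 -0.0021] rot [-0.0045 -0.0045  0.0031] rows 1.0
```

{"method": "apply_moves", "body": {"increments": [[0.02,-0.0049,-0.0013,0,-0.004,-0.004,0.003],[0.02,0,0,0,0,0,0]]}}

```text
t: 22.18
tcp_pos: [0.5737, 0.0786, 0.1851]
orientation: [-3.141, 0.0, 2.424]
wrist_force: [-0.3, 0.8, -3.0]
gripper_width: 0.0294
```

```bash
python3 pic.py 8; python3 go.py 0.5738 0.0802 0.187 139; python3 m6.py 8 0.183
```

```text
t 22.27 p [0.5737 0.0789 0.1852] rpy [-179.99   -0.    138.91] F [ 0.3  0.1 -3.2] w 0.0296
d [ 0.0007  0.001  -0.0018] rot [-0.0002 -0.     -0.0016] rows 1.0
black u,vbot,w (np.float64(250.41666666666666), np.float64(163.66666666666666), np.float64(14.5)) yel (np.float64(250.29166666666666), np.float64(185.91666666666666), np.float64(12.75))
socket axis [0.5775 0.0856] nut axis [0.5765 0.0845] nut-socket [-0.001  -0.0011] depth -0.0015 lateral(right) -0.0002
```

{"method": "apply_moves", "body": {"increments": [[0.02,0.0003,0.0008,0.015,0,0,0],[0.02,0,0,0.012,0,0,0],[0.02,0,0,0.007,0,0,0],[0.02,0,0,0,0,0,0]]}}

```text
t: 22.78
tcp_pos: [0.5731, 0.0798, 0.1475]
orientation: [-3.14, -0.002, 2.424]
wrist_force: [-0.3, -0.1, -3.1]
gripper_width: 0.03
```

```bash
python3 go.py 0.5738 0.0797 0.147 139
```

```text
t 22.77 p [0.5731 0.0798 0.1475] rpy [-1.7991e+02 -1.1000e-01  1.3891e+02] F [-0.3 -0.1 -3.1] w 0.03
d [-0.0006  0.0004  0.0005] rot [-0.0016 -0.0019 -0.0016] rows 1.0
```

{"method": "apply_moves", "body": {"increments": [[0.02,-0.0004,0.0003,0.003,0,-0.001,0],[0.02,0,0,0.002,0,0,0]]}}

```text
t: 23.02
tcp_pos: [0.574, 0.0798, 0.1428]
orientation: [-3.141, 0.0, 2.425]
wrist_force: [0.2, 0.6, -3.9]
gripper_width: 0.03
```

{"method": "apply_moves", "body": {"increments": [[0.02,0,0,0.0015,0,0,0],[0.02,0,0,0.0015,0,0,0],[0.02,0,0,0.0015,0,0,0]]}}

```text
t: 23.4
tcp_pos: [0.5747, 0.0801, 0.139]
orientation: [3.141, 0.001, 2.424]
wrist_force: [-1.5, 0.1, -2.9]
gripper_width: 0.03
```

The mouth is already below the hex top (75 mm) with no resistance. Continuing down.

{"method": "apply_moves", "body": {"increments": [[0.02,0,0,0.003,0,0,0],[0.02,0,0,0.003,0,0,0]]}}

```text
t: 23.65
tcp_pos: [0.5747, 0.0802, 0.1329]
orientation: [3.141, 0.001, 2.425]
wrist_force: [-0.0, 0.5, -2.1]
gripper_width: 0.03
```

{"method": "apply_moves", "body": {"increments": [[0.02,0,0,0.003,0,0,0],[0.02,0,0,0.003,0,0,0]]}}

```text
t: 23.9
tcp_pos: [0.5747, 0.0802, 0.1268]
orientation: [3.141, 0.001, 2.425]
wrist_force: [-1.2, 0.8, -0.3]
gripper_width: 0.0299
```

```bash
python3 go.py 0.5738 0.0797 0.1237 139
```

```text
t 23.9 p [0.5747 0.0802 0.1268] rpy [1.7996e+02 5.0000e-02 1.3892e+02] F [-1.2  0.8 -0.3] w 0.0299
d [ 0.0004 -0.001   0.0031] rot [ 0.0006  0.0009 -0.0014] rows 1.0
```

{"method": "apply_moves", "body": {"increments": [[0.02,0,0,0.002,0,0,0],[0.02,0,0,0.001,0,0,0]]}}

```text
t: 24.15
tcp_pos: [0.5747, 0.0802, 0.1238]
orientation: [3.141, 0.001, 2.425]
wrist_force: [-0.9, 0.5, 0.3]
gripper_width: 0.0301
```

{"method": "apply_moves", "body": {"increments": [[0.02,0,0,0.001,0,0,0],[0.02,0,0,0.001,0,0,0]]}}

```text
t: 24.4
tcp_pos: [0.575, 0.0801, 0.1235]
orientation: [3.142, 0.001, 2.425]
wrist_force: [-4.2, 0.8, 6.1]
gripper_width: 0.0295
```

```bash
python3 go.py 0.5738 0.0797 0.1237 139
```

```text
t 24.4 p [0.575  0.0801 0.1235] rpy [1.8000e+02 5.0000e-02 1.3894e+02] F [-4.2  0.8  6.1] w 0.0295
d [ 0.0006 -0.001  -0.0002] rot [ 0.      0.0009 -0.001 ] rows 1.0
```

Seated: contact with TCP at 0.1235, so the mouth is at 60 mm. Settle and look.

{"method": "apply_moves", "body": {"increments": [[0.02,0,0,0.0003,0,0,0],[0.02,0,0,0.0003,0,0,0]]}}

```text
t: 24.65
tcp_pos: [0.5749, 0.0801, 0.1236]
orientation: [-3.141, 0.001, 2.425]
wrist_force: [-2.0, 0.8, 2.9]
gripper_width: 0.0301
```

```bash
python3 pic.py 9; python3 - <<'E'
from h import *
import pickle
S,T=pickle.load(open("st9.pkl","rb")); cv2.imwrite("pics/s9full.png",S["frame"]);cv2.imwrite("pics/t9full.png",T["frame"])
E
python3 go.py 0.5738 0.0797 0.1237 139
```

```text
t 24.75 p [0.5749 0.0801 0.1236] rpy [-1.7999e+02  4.0000e-02  1.3895e+02] F [-3.6  0.5  5.1] w 0.03
d [ 0.0005 -0.001  -0.0001] rot [-0.0002  0.0007 -0.0009] rows 1.0
```

View pics/p9.png

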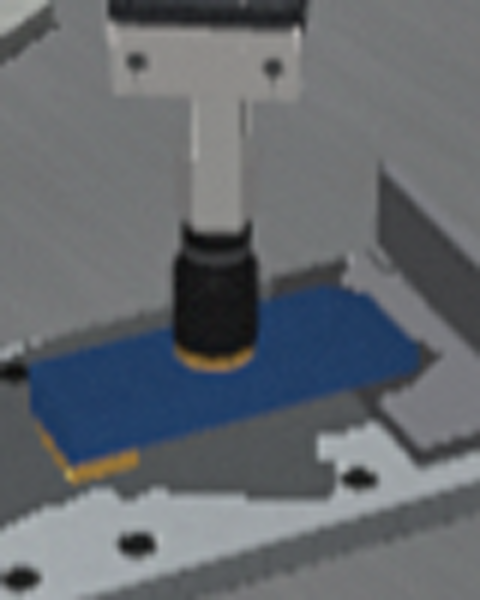

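View pics/s9full.png

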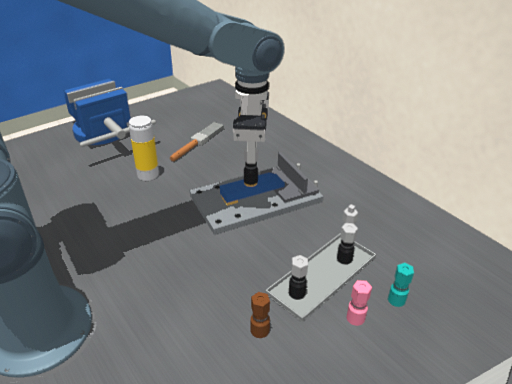

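View pics/t9full.png

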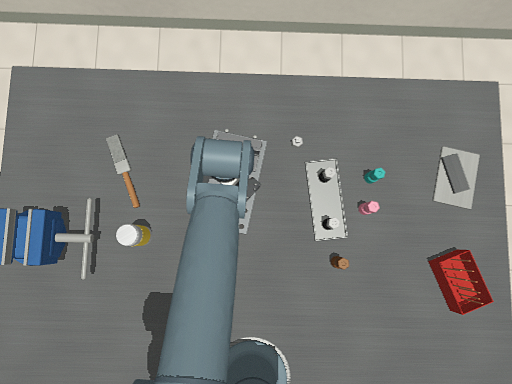

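The crop shows the socket upright, with only the yellow collar visible below it at (215,358), and the strap heel where it was at (30,372). The full views show the near and far sockets upright in the tray, and the spray can, brush and spare adapter unmoved. Handing in.

```bash
python3 -c "
from h import *
print(workorder.job_done())"
```

```text
the job is handed in; nothing more can be done
None
```

The clamp is ready to tighten: the strap is fully forward, and the right socket is seated on the nut with the gripper still holding its adapter. I handed the job in at about 25 s of the 72 s allowed.

- **Strap:** I slid it forward until the push rose to about 16 N, against about 5 N while sliding. The front edge of its slot then measured 58 mm ahead of the stud, which matches fully forward, and its nose covers the edge of the tee. The travel I measured in the pictures was only 46 mm, so either it did not start fully drawn back or that measurement is a few millimetres off.
- **First socket (nearest the robot):** It stopped on top of the hex, and pressing while twisting about ±14° did not make it drop. Its play around the stud (about 6.5 mm) points to the 22 mm bore. I stood it back upright in its place in the tray.
- **Second socket (middle):** It dropped about 20 mm over the hex and came to rest with its mouth at 60 mm, the height of the collar top. I did not need to try the third socket.
- **Last checks:** The tool is vertical to within 0.1°, the grip is on the 30 mm flats, and the push down is light, at about 5 N. Only the yellow collar shows below the socket. The other two sockets are upright in the tray, and the spray can, wire brush and spare adapter have not moved.
- **Disagreement between checks:** Camera and touch differed by 1–2 mm on the stud's position across the jaws. I went mostly by touch, and the socket dropped on without resistance.

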